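Lay out the bench for a micro-injection session

TASK

Set the dish on the middle of the black warming plate and then stand the brass weight on the middle of the dish's lid. Lay the hemostat whose jaws are locked shut on the mat to the robot's left, and the one with open jaws on the mat to the robot's right, each lying along the mat's length (either way round) with its pivot over the cross at the mat's centre. Stand the lens with the red band upright on the middle of the round rubber coaster between the two mats, and leave the blue-banded lens where it is.

Things in the scene. Friction and masses are not known exactly. Their poses are not given: they have to be found in the camera images.
- dish: lidded culture dish, one rigid piece: white base 52 mm in diameter up to 7 mm height, then a flat pinkish lid 58 mm in diameter from 7 to 16 mm height (total height 16 mm); 30 g. Origin: centre of its underside, z up
- weight: brass hold-down weight: round foot 40 mm in diameter and 12 mm high with an upright round knob 18 mm in diameter on top, from 12 to 34 mm height; 120 g. Origin: centre of its underside, z up. It stands on the bench at the start; its place is on the dish's lid
- hemostat_shut: steel hemostat lying flat, ratcheted shut: jaws together, finger rings side by side, 55 mm across. Origin: underside, below its pivot; x along it: jaws to 51 mm at +x, rings to 77 mm at -x. At the pivot a block 24 mm long (x), 12 wide (y), 7 high with a dark screw: grip it there across its width. Rest 6 mm thick. Rigid, jaws do not move; 45 g
- hemostat_open: steel hemostat lying flat, open: jaws apart in a V (26 mm at the tips), rings spread apart, 86 mm across. Origin: underside, below its pivot; x along it: jaws to 51 mm at +x, rings to 77 mm at -x. At the pivot a block 24 mm long (x), 12 wide (y), 7 high with a dark screw: grip it there across its width. Rest 6 mm thick. Rigid, jaws do not move; 45 g
- lens_red: microscope objective lens standing upright on its mount end, 49 mm tall: dark steel barrel of 32 mm diameter up to 28 mm height, then a red band (32 mm diameter, to 34 mm height) and red cone narrowing to the small tip on top, so it is red seen from above; 110 g. Origin: centre of its underside, z up
- lens_blue: microscope objective lens standing upright on its mount end, 49 mm tall: dark steel barrel of 32 mm diameter up to 28 mm height, then a blue band (32 mm diameter, to 34 mm height) and blue cone narrowing to the small tip on top, so it is blue seen from above; 110 g. Origin: centre of its underside, z up. Not to be moved
- plate: square black warming plate, fixed, 110 by 110 mm and 12 mm high, flat, with a round ring mark (70 mm) at its centre. Origin: centre of its underside (its top is at 12 mm), z up
- mat_1: blue instrument mat, fixed flat, 85 mm (its x) by 160 mm (its y, the long side) and 3 mm thick, with thin white lines crossing at its centre. Origin: centre of its underside. It may be on either the left or the right side of the coaster, turned by up to 0.25 rad
- mat_2: green instrument mat, fixed flat, 85 mm (its x) by 160 mm (its y, the long side) and 3 mm thick, with thin white lines crossing at its centre. Origin: centre of its underside. It may be on either the left or the right side of the coaster, turned by up to 0.25 rad
- coaster: round black rubber coaster, fixed, 60 mm in diameter and 3 mm thick, with a thin white ring mark (37 mm), between the two mats. Origin: centre of its underside; its axes are parallel to the world's (y to the robot's left)
Mind the look-alikes: they are no part of the job. Of the things that look like the dish, the middle-sized one is meant.

How it is judged:
By the outcome, as a careful person would: the job done as asked, in the order asked, and still so for the second after the job is handed in, with the robot touching nothing.
It also fails if it takes over 128 s, if anything falls off the work surface, if the arm or the gripper's body presses on something with over 40 N, if the wrist force passes 120 N, or if a joint passes its speed limit or range.

ROBOT

A 6-joint arm with a two-finger parallel gripper is mounted at the origin on the work surface. World frame = base frame: x ahead of the robot, y to its left, z up, the work surface at z = 0. Lengths are in mm, angles in rad, forces in N, time in s.
With the tool pointing down it reaches from about 350 to 875 mm from the base axis. Payload 4.2 kg.
Tool frame: the origin (TCP) lies midway between the tips of the shut fingers; the grasp point (between the pads) lies 19 mm behind it (arm.grasp_offset is the distance from the TCP to the grasp point, in mm); z points along the fingers, y is the line along which they close (so a half turn about z gives the same grasp; the last joint's range is limited). The gripper opens to 85 mm and grips with 20 to 120 N. Pads are 22 mm wide; open, the fingers measure 114 mm over their backs; the gripper's body (76 mm by 85 mm) begins 54 mm behind the grasp point. The pads swing forward as they close: fully open they stand 13 mm farther back than shut.
Start: joints at [1.464, 0.385, 0.008, 0, -1.194, -0.259], TCP at [223.527, 583.639, 231.312] pointing down, gripper open.
Joint ranges: [-3.14, 3.14], [-1.21, 2.06], [-1.07, 1.41], [-3.16, 2.05], [-2.99, -0.16], [-3.1, 3.1]. Speed limits (rad/s): [2.79, 2.79, 3.14, 3.14, 3.14, 3.14].

INTERFACE

Orientations are given as a unit quaternion [x, y, z, w].
In Python, from bench import arm gives the robot as it stands. The module is installed in compiled form; this text tells all that it offers.
- The arm moves only by the tool servo_tool, never from a script. Its argument "increments" is a list of rows, each a list of 7 numbers: the opening, from 0 (shut) to 1 (fully open), then the shift along the tool's x, y, z in m, then the turn, a rotation vector about the tool's x, y, z in degrees. In form: [[grip, x, y, z, ax, ay, az], ...]. A call has 1 to 12 rows; each row is the pose to reach, as a shift and turn from the pose commanded when the call began, along the tool's axes at that moment; what a row does not reach only later rows make up. A row lasts 1/8 s, in which the tool goes at most 62.5 mm and 10.7 degrees, less where a joint would pass 70% of its speed; a pose out of reach is approached as far as the arm can. A call with a gripper value outside its range is refused whole. The fingers move at their own pace and stop on an object; the grip force is fixed at half the most. Time passes only in rows, so rows that repeat a pose let the fingers close. It gives the time, the measured TCP pose, the force, the opening and the grip force at its end, in the units of the state.
- arm.read_state(): the state, without advancing time (a new reading comes with each control period).
- arm.get_image(name): name is "side" or "top"; returns a dict with "color" (384x512x3 uint8, red, green, blue), "fx", "fy", "cx", "cy" (pixels), "rvec" (rotation vector, rad) and "tvec" (3), from world to camera coordinates, as OpenCV has them. Camera axes: x right, y down, z forward; pixel columns grow to the right and rows downward; lengths in mm; the calibration is good to about 2 mm. A picture is of the moment at which its call begins. There is no depth.
- arm.job_done(): hands the job in; it is judged then, once.
Trained networks look in the newest picture that a camera, given by its name, has taken for a name from the list of things; names that differ only in an ending like _2 or _b are one class to them, and where a whole thing is asked for, a point or a joint stands for the part that bears it (a point fixed in the world has none). Each returns a list of dicts, best first, with "p" (0 to 1); they miss things now and then, are a little off and sometimes report something else, mostly with a low value. They report only what shows in the picture. A call takes as long as a camera call. They do not tell look-alikes from the thing itself.
- arm.look_for(camera, thing): "box" ([centre column, centre row, width, height] in pixels, round what is visible of it).
- arm.spot_point(camera, thing): "centre" ([column, row] in pixels: a listed point, or the origin of a listed thing).
The state is a dict: "clock": time; "joints": joint angles; "joint_vel": joint speeds; "joint_efforts": joint torques, N m; "position": TCP position; "ee_rot": TCP orientation; "contact_force": force on the tool from outside, world axes, zero at the start; "wrist_torque": the same for the moment, N m; "gripper_width": finger opening in mm; "grasp_force": force on a finger pad.
Only numpy, scipy, OpenCV 4.12 (cv2) and the standard library are available. Lean on these libraries where they do the work, as an engineer would, in place of code of your own. Each camera call takes 0.05 s, during which the arm holds its last target. There are 200 camera calls.

## Working session

There is one attempt and no reset: what is moved stays moved. The work goes in short steps, Python scripts to look and compute and a tool call to move; the robot and the scene stay as the last step left them, time stands still between calls to the robot, and variables do not carry over. Pictures are saved under pics/ and viewed, at most 14 in all, crops included, and the job is handed in when it is done.

Besides the shell and the picture viewer there is one more tool, called after "Call:" by a JSON object that holds its "fn" and its "kwargs". servo_tool: Moves the arm, as the interface text tells. Its arguments: {"type":"object","properties":{"increments":{"type":"array","items":{"type":"array","items":{"type":"number"}}}},"required":["increments"]}

```bash
mkdir -p pics
cat > h.py <<'E'
import numpy as np, cv2
from bench import arm
from scipy.spatial.transform import Rotation as R
def cam(n):
    im=arm.get_image(n); return im
def K(im): return np.array([[im['fx'],0,im['cx']],[0,im['fy'],im['cy']],[0,0,1.]])
def ray(im,px,z):
    Rm=cv2.Rodrigues(np.array(im['rvec'],float))[0]; t=np.array(im['tvec'],float).ravel()
    c=-Rm.T@t; d=Rm.T@np.linalg.inv(K(im))@np.array([px[0],px[1],1.])
    return c+d*(z-c[2])/d[2]
def proj(im,P):
    return cv2.projectPoints(np.array(P,float).reshape(-1,1,3),np.array(im['rvec'],float),np.array(im['tvec'],float),K(im),None)[0].reshape(-1,2)
def save(im,name,crop=None,s=1):
    c=im['color'][:,:,::-1]
    if crop: a,b,x,y=crop; c=c[b:y,a:x]
    cv2.imwrite('pics/'+name,cv2.resize(c,None,fx=s,fy=s,interpolation=cv2.INTER_CUBIC))
E
python3 - <<'E'
from h import *
Z=dict(dish=0,weight=0,hemostat_shut=0,hemostat_open=0,lens_red=0,lens_blue=0,plate=0,mat_1=0,mat_2=0,coaster=0)
for n in('top','side'):
    im=cam(n); save(im,n+'0.png',s=1.5)
    Rm=cv2.Rodrigues(np.array(im['rvec'],float))[0]; print(n,'campos',(-Rm.T@np.array(im['tvec'],float).ravel()).round(),im['fx'])
    for t in Z:
        for d in arm.spot_point(n,t): print(n,t,round(d['p'],2),np.round(d['centre'],1),ray(im,d['centre'],0)[:2].round(1))
print(arm.read_state())
E
```

```text
top campos [459. -59. 990.] 361.80786978761097
top dish 0.89 [416.9 235.5] [ 378.9 -459. ]
top dish 0.65 [395.3 188.9] [ 506.4 -407.1]
top dish 0.46 [427.8 171.3] [ 551.7 -496.9]
top weight 0.59 [100.3 204.4] [487.5 402.9]
top hemostat_shut 0.49 [251.2 215. ] [446.6 -13.3]
top hemostat_shut 0.23 [397.  189.7] [ 504.1 -411.6]
top hemostat_open 0.81 [294.2 204.9] [ 470.8 -131.5]
top hemostat_open 0.71 [100.8 206.8] [480.8 401.6]
top lens_blue 0.54 [151.8 213.1] [459.5 260. ]
top plate 0.69 [197.9 212.6] [457.3 132.7]
top mat_1 0.87 [176.2 146.3] [642.4 189.5]
top mat_1 0.63 [317.9 144.8] [ 633.9 -201.9]
top mat_2 0.87 [176.2 146.3] [642.4 189.5]
top mat_2 0.63 [317.9 144.8] [ 633.9 -201.9]
top coaster 0.77 [241.  141.2] [650.8   9.3]
top coaster 0.71 [394.3 194.1] [ 492.3 -403.7]
top coaster 0.32 [346.1 200.1] [ 479.8 -272.9]
side campos [1147. -757.  703.] 359.9684047250182
side dish 0.86 [113.1 246.7] [ 385.6 -461.9]
side dish 0.68 [138.3 285.4] [ 552.  -495.5]
side dish 0.56 [154.5 254.7] [ 496.3 -406. ]
side weight 0.44 [313.9 144.1] [472.2 411.3]
side hemostat_shut 0.44 [242.6 183
[... 575 characters left out ...]
583e+00,  3.84697536e-01,  7.91961479e-03, -7.11687006e-06,
       -1.19400134e+00, -2.58569425e-01]), 'joint_vel': array([-1.99707512e-04, -3.79655987e-05,  9.84200360e-04,  9.34271856e-06,
        2.08528427e-04, -1.61018044e-03]), 'joint_efforts': array([-3.41085233e-04, -3.92103159e+01,  1.88616621e+01,  4.19076964e+00,
       -3.88908902e-04,  3.46310053e-06]), 'position': array([223.52276669, 583.64860544, 231.32020059]), 'ee_rot': array([ 9.83323777e-01, -1.81863546e-01, -3.94468449e-06, -8.25967069e-06]), 'contact_force': array([ 0.52811252,  0.6302559 , -0.96754849]), 'wrist_torque': array([0.03539004, 0.05274424, 0.00388067]), 'grasp_force': 0.0, 'gripper_width': 85.22604654946997}
```

View pics/top0.png

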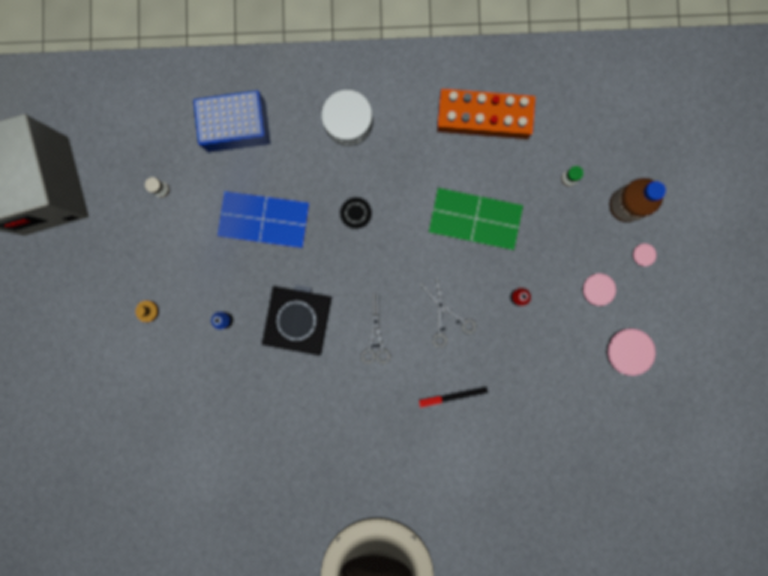

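View pics/side0.png

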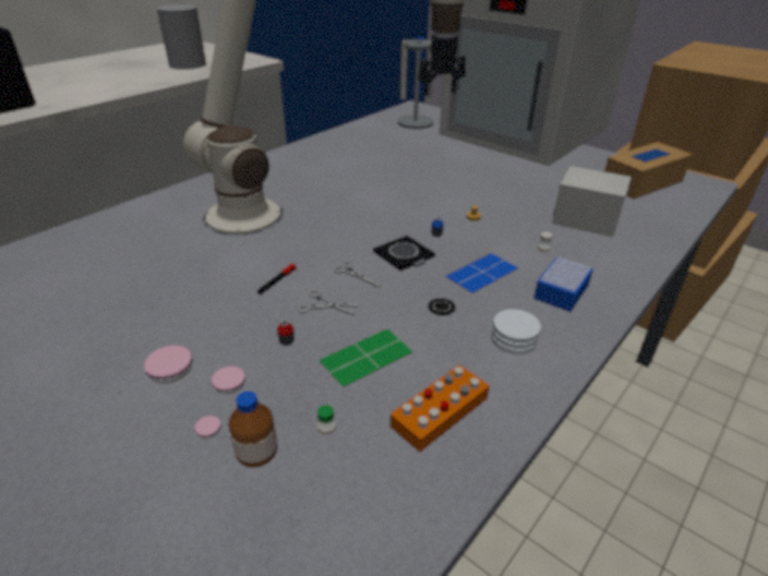

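The top view (768 px) shows these look-alikes:
- **Dish:** pink discs at (632,352) large, (600,290) middle and (645,254) small. I choose the middle one.
- **Weight:** brass at (147,311). The white knob vial at (155,186) and the green vial at (573,175) are distractors.
- **Lens:** red at (521,296), blue at (221,320). The red/black pen at (453,397) is not a lens.
- **Hemostats:** shut at (376,335), open at (443,308).
- **Coaster:** (356,212). The white dish stack at (347,115) is not the coaster.
- **Mats:** blue on the left, green on the right.

```bash
cat >> h.py <<'E'
def circ(r,z,n=48):
    a=np.linspace(0,2*np.pi,n,endpoint=False); return np.c_[r*np.cos(a),r*np.sin(a),0*a+z]
M=dict(dish=(np.r_[circ(29,7),circ(29,16)],),weight=(np.r_[circ(20,0),circ(20,12)],np.r_[circ(9,12),circ(9,34)]),
 lens_red=(np.r_[circ(16,28),circ(16,34),circ(5,49)],),lens_blue=(np.r_[circ(16,28),circ(16,34),circ(5,49)],),
 coaster=(np.r_[circ(30,0),circ(30,3)],))
G0={'dish':(505,-407),'weight':(485,405),'lens_red':(475,-272),'lens_blue':(458,262),'coaster':(652,12)}
def sil(im,parts,p,S=8,sh=None):
    m=np.zeros((384*S,512*S),np.uint8)
    for P in parts:
        q=proj(im,P+np.array([p[0],p[1],p[2] if len(p)>2 else 0]))
        cv2.fillConvexPoly(m,cv2.convexHull(((q+.5)*S).astype(np.int32)),1)
    mo=cv2.moments(m,True); return np.array([mo['m10'],mo['m01']])/mo['m00']/S-.5, mo['m00']/S/S
def blob(im,name,g,win=None):
    hsv=cv2.cvtColor(im['color'],cv2.COLOR_RGB2HSV).astype(int); h,s,v=hsv[...,0],hsv[...,1],hsv[...,2]
    m={'dish':(s>45)&((h<12)|(h>165)),'weight':(h>8)&(h<30)&(s>100),'lens_red':((h<10)|(h>168))&(s>110),
       'lens_blue':(h>100)&(h<130)&(s>130),'coaster':v<70}[name].astype(np.uint8)
    if name=='coaster': m=cv2.morphologyEx(m,cv2.MORPH_CLOSE,np.ones((7,7),np.uint8))
    n,l,st,ce=cv2.connectedComponentsWithStats(m); q=proj(im,[*g,10])[0]
    ok=[i for i in range(1,n) if st[i,4]>12]; i=min(ok,key=lambda i:np.linalg.norm(ce[i]-q))
    mm=(l==i)
    if name=='coaster':
        mm=cv2.drawContours(np.zeros_like(m),[cv2.convexHull(np.argwhere(mm)[:,::-1].astype(np.int32))],-1,1,-1)>0
    return np.argwhere(mm)[:,::-1].mean(0),mm.sum()
def locate(im,name,g=None,z=0):
    g=np.array(g if g is not None else G0[name],float); b,a=blob(im,name,g)
    for _ in range(4):
        c,ma=sil(im,M[name],(*g,z)); g=g+(ray(im,b,10+z)-ray(im,c,10+z))[:2]
    return g.round(1),int(a),int(ma)
E
python3 - <<'E'
from h import *
for n in('top','side'):
    im=cam(n)
    for t in M: print(n,t,*locate(im,t))
    if n=='top':
        save(im,'hem.png',(225,175,345,255),6)
        c=im['color'][:,:,::-1]; a=cv2.resize(c[120:176,130:360],None,fx=3.4,fy=3.4,interpolation=2);b=cv2.resize(c[110:255,300:445],None,fx=2.2,fy=2.2);
        d=cv2.resize(c[170:250,70:250],None,fx=2.4,fy=2.4,interpolation=2)
        o=np.zeros((600,800,3),np.uint8); o[:a.shape[0],:a.shape[1]]=a; o[200:200+b.shape[0],:b.shape[1]]=b;o[200:200+d.shape[0],340:340+d.shape[1]]=d; cv2.imwrite('pics/mats.png',o)
    else: save(im,'hemside.png',(190,165,265,220),8)
    hsv=cv2.cvtColor(im['color'],cv2.COLOR_RGB2HSV).astype(int)
    for k,(lo,hi),g in(('blue',(105,130),(642,190)),('green',(45,80),(634,-202))):
        m=((hsv[...,0]>lo)&(hsv[...,0]<hi)&(hsv[...,1]>110)).astype(np.uint8); m=cv2.morphologyEx(m,cv2.MORPH_CLOSE,np.ones((5,5)))
        cs=cv2.findContours(m,0,cv2.CHAIN_APPROX_NONE)[0]; q=proj(im,[*g,3])[0]
        c=min([c for c in cs if cv2.contourArea(c)>300],key=lambda c:np.linalg.norm(c.mean((0,1))-q)).reshape(-1,2)
        w=np.array([ray(im,p,3)[:2] for p in c],np.float32); print(n,k,cv2.minAreaRect(w))
    m=(hsv[...,2]<60).astype(np.uint8); m=cv2.morphologyEx(m,cv2.MORPH_CLOSE,np.ones((9,9)))
    cs=cv2.findContours(m,0,cv2.CHAIN_APPROX_NONE)[0]; q=proj(im,[457,133,12])[0]
    c=min([c for c in cs if cv2.contourArea(c)>300],key=lambda c:np.linalg.norm(c.mean((0,1))-q)).reshape(-1,2)
    w=np.array([ray(im,p,12)[:2] for p in c],np.float32); print(n,'plate',cv2.minAreaRect(w))
    for t in('hemostat_shut','hemostat_open'):
        for d in arm.spot_point(n,t): print(n,t,round(d['p'],2),np.round(d['centre'],1),ray(im,d['centre'],4)[:2].round(1))
E
```

```text
top dish [ 495.  -412.8] 367 399
top weight [480. 408.] 167 198
top lens_red [ 485.2 -267.8] 92 124
top lens_blue [459.  259.2] 78 123
top coaster [649.4  20.5] 357 376
top blue ((643.5668334960938, 191.62579345703125), (160.44383239746094, 86.36862182617188), 80.0890121459961)
top green ((632.0316162109375, -198.25677490234375), (158.40121459960938, 83.70956420898438), 76.19632720947266)
top plate ((455.598876953125, 131.5135955810547), (108.30644989013672, 107.81053924560547), 78.0426254272461)
top hemostat_shut 0.8 [249.5 212.5] [453.6  -9.1]
top hemostat_open 0.71 [293.6 206.3] [ 467.  -129.4]
top hemostat_open 0.29 [251.  211.4] [456.4 -13.2]
side dish [ 492.9 -409.8] 250 326
side weight [480.6 409. ] 51 78
side lens_red [ 489.7 -272. ] 73 90
side lens_blue [462.9 260.8] 34 48
side coaster [649.9  23.2] 159 183
side blue ((644.6132202148438, 192.64541625976562), (159.55078125, 84.235595703125), 80.29735565185547)
side green ((632.3338623046875, -197.94937133789062), (157.07606506347656, 82.56802368164062), 76.10523986816406)
side plate ((462.21624755859375, 134.04046630859375), (126.29487609863281, 113.67111206054688), 78.18569946289062)
side hemostat_shut 0.58 [240.5 185.5] [452.2 -15.9]
side hemostat_open 0.63 [222.2 202.8] [ 474.2 -126.4]
side hemostat_open 0.43 [315.1 143.3] [475.9 413.9]
```

View pics/hem.png

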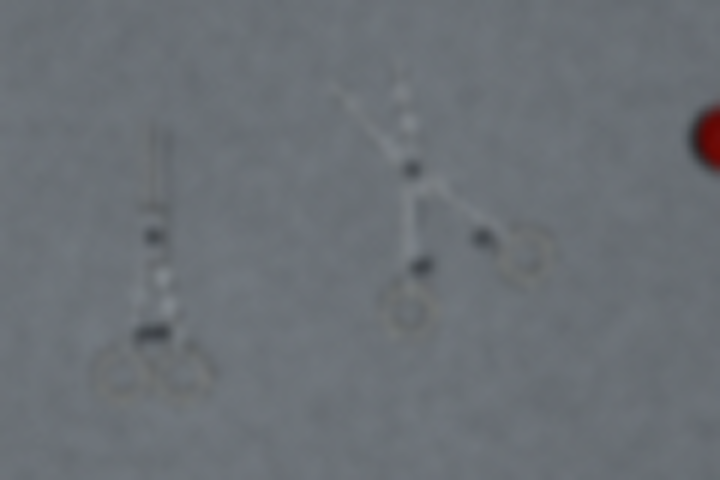

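View pics/mats.png

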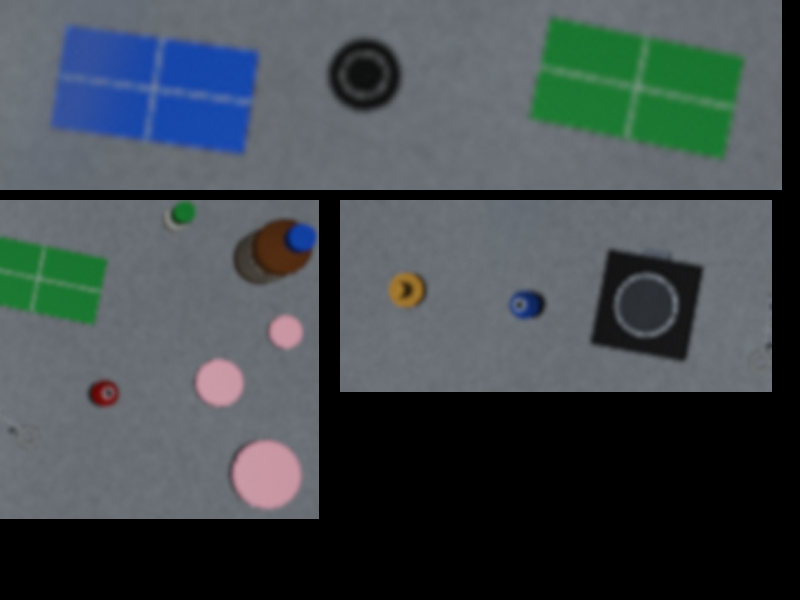

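View pics/hemside.png

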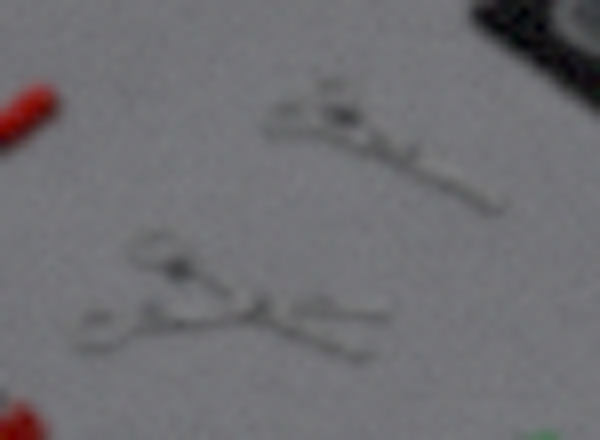

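The close crops show:
- **Dishes and lens:** the three pink dishes are clear, with the middle one at about (395,193) in raw pixels. The red lens is at (347,198).
- **Hemostats (top crop):** shut screw at (155,236), ratchet at (152,333), jaw tips at (161,125). Open screw at (411,169), shank marks at (420,265) and (483,238).
- **Mats:** both crosses are clear.

Next I refine the positions using full silhouettes.

```bash
cat >> h.py <<'E'
F=dict(dish=(np.r_[circ(26,0),circ(26,7)],)+M['dish'],weight=M['weight'],lens_red=(np.r_[circ(16,0),circ(16,34)],np.r_[circ(16,34),circ(5,49)]))
F['lens_blue']=F['lens_red']; F['coaster']=M['coaster']
def full(im,name,g,z=0,th=0.35):
    """match the silhouette centroid, object = soft difference from the local background colour"""
    lab=cv2.cvtColor(im['color'],cv2.COLOR_RGB2LAB).astype(float); g=np.array(g,float)
    q=np.round(proj(im,[*g,z+12])[0]).astype(int); r=20 if name=='dish' else 14
    w=lab[q[1]-r:q[1]+r+1,q[0]-r:q[0]+r+1]; bg=np.median(np.r_[w[0],w[-1],w[:,0],w[:,-1]],0)
    d=np.linalg.norm((w-bg)*[1,1.5,1.5],axis=2); m=(d>th*np.percentile(d,90 if r==20 else 93)).astype(np.uint8)
    m=cv2.morphologyEx(m,cv2.MORPH_CLOSE,np.ones((3,3)))
    n,l,st,ce=cv2.connectedComponentsWithStats(m); i=1+st[1:,4].argmax(); b=ce[i]+q-r
    for _ in range(4):
        c,ma=sil(im,F[name],(*g,z)); g=g+(ray(im,b,10+z)-ray(im,c,10+z))[:2]
    return g.round(1),int(st[i,4]),int(ma)
E
python3 - <<'E'
from h import *
G={'dish':(494,-411),'weight':(480,408),'lens_red':(486,-269),'lens_blue':(460,260),'coaster':(649.5,22)}
for n in('top','side'):
    im=cam(n)
    for t in G: print(n,t,*full(im,t,G[t]),*full(im,t,G[t],th=.5))
    P=lambda x,y,o,s,z=6: ray(im,((x+.5)/s-.5+o[0],(y+.5)/s-.5+o[1]),z)[:2].round(1)
    if n=='top':
        o,s=(225,175),6; print('shut screw/ratchet/tip',P(155,236,o,s,7),P(152,333,o,s),P(161,125,o,s))
        print('open screw,marks,tips',P(411,169,o,s,7),P(451,251,o,s),P(369,75,o,s))
        print('blue cross',P(154,88,(130,120),3.4,3),'green',P(638,88,(130,120),3.4,3),'plate ring',P(646-340,304-200,(70,170),2.4,12),'coaster',P(365,74,(130,120),3.4,3))
    else:
        o,s=(190,165),8; print('shut pivot/ratchet/tip',P(400,155,o,s),P(342,115,o,s),P(497,208,o,s))
        print('open pivot,marks,tips',P(258,308,o,s),P(165,290,o,s),P(372,336,o,s))
E
```

```text
top dish [ 495.5 -413.7] 380 399 [ 495.3 -413.8] 357 398
top weight [480.2 407. ] 200 198 [479.9 407. ] 184 198
top lens_red [ 486.2 -270.6] 148 148 [ 486.1 -270.5] 139 149
top lens_blue [459.2 264.8] 160 161 [459.2 264.8] 142 161
top coaster [649.4  20.9] 372 375 [649.5  20.5] 344 376
shut screw/ratchet/tip [449.7 -11.6] [406.  -9.] [499.9 -15.6]
open screw,marks,tips [ 476.6 -128.1] [ 439.1 -145. ] [ 519.8 -110.6]
blue cross [644.1 192.2] green [ 631.4 -199.8] plate ring [456.1 132.3] coaster [650.   20.2]
side dish [ 518.4 -413.8] 551 358 [ 519.1 -413.6] 518 358
side weight [480.3 409.4] 93 78 [480.7 409.2] 85 78
side lens_red [ 484.8 -267.9] 150 173 [ 485.6 -268.3] 131 173
side lens_blue [459.2 266.8] 89 101 [459.5 266. ] 72 101
side coaster [650.5  22. ] 183 183 [649.3  22.9] 166 183
shut pivot/ratchet/tip [445.4 -13.1] [405.2  -7. ] [502.5 -15.3]
open pivot,marks,tips [ 476.2 -130. ] [ 439.7 -146.1] [ 522.7 -113.4]
```

```bash
cat >> h.py <<'E'
def pose():
    s=arm.read_state(); q=s['ee_rot']; return np.array([*s['position'],np.degrees(2*np.arctan2(q[1],q[0]))])
def plan(*calls,start=None):
    p=np.array(start,float) if start is not None else pose(); print('at',p.round(1))
    for wp in calls:
        f=np.radians(p[3]); c,s=np.cos(f),np.sin(f); A=np.array([[c,s,0],[s,-c,0],[0,0,-1]])  # columns: tool axes
        for t in wp:
            d=np.round(A.T@(np.array(t[:3])-p[:3])/1000,4); az=round(((p[3]-t[3]+180)%360)-180,1)
            e=np.r_[p[:3]+A@d*1000,p[3]-az]; r=np.hypot(e[0],e[1]); j1=np.degrees(np.arctan2(e[1],e[0]))
            print('  row',list(d),'az',az,'dist',round(np.linalg.norm(d)*1000),'r',round(r),'j6',round((e[3]+90-j1+180)%360-180))
        print('--'); p=e
E
python3 - <<'E'
from h import *
plan([(480,150,220,-80)],[(494.5,-412.5,90,-130)],[(494.5,-412.5,2,-130)],[(494.5,-412.5,140,-130)],[(470,-150,140,-130),(456,132,140,-130)],[(456,132,60,-130),(456,132,15,-130)])
E
```

```text
at [223.5 583.6 231.3 -21. ]
  row [np.float64(0.3946), np.float64(0.3132), np.float64(0.0113)] az 59.0 dist 504 r 503 j6 -7
--
  row [np.float64(0.5564), np.float64(0.0838), np.float64(0.13)] az 50.0 dist 577 r 644 j6 0
--
  row [np.float64(0.0), np.float64(-0.0), np.float64(0.088)] az 0.0 dist 88 r 644 j6 0
--
  row [np.float64(0.0), np.float64(-0.0), np.float64(-0.138)] az 0.0 dist 138 r 644 j6 0
--
  row [np.float64(-0.1855), np.float64(0.1873), np.float64(0.0)] az 0.0 dist 264 r 493 j6 -22
  row [np.float64(-0.3926), np.float64(0.3792), np.float64(0.0)] az 0.0 dist 546 r 475 j6 -56
--
  row [np.float64(-0.0), np.float64(-0.0), np.float64(0.08)] az 0.0 dist 80 r 475 j6 -56
  row [np.float64(-0.0), np.float64(-0.0), np.float64(0.125)] az 0.0 dist 125 r 475 j6 -56
--
```

Call:
{"fn": "servo_tool", "kwargs": {"increments": [[1, 0.3946, 0.3132, 0.0113, 0, 0, 59], [1, 0.3946, 0.3132, 0.0113, 0, 0, 59], [1, 0.3946, 0.3132, 0.0113, 0, 0, 59], [1, 0.3946, 0.3132, 0.0113, 0, 0, 59], [1, 0.3946, 0.3132, 0.0113, 0, 0, 59], [1, 0.3946, 0.3132, 0.0113, 0, 0, 59], [1, 0.3946, 0.3132, 0.0113, 0, 0, 59], [1, 0.3946, 0.3132, 0.0113, 0, 0, 59], [1, 0.3946, 0.3132, 0.0113, 0, 0, 59], [1, 0.3946, 0.3132, 0.0113, 0, 0, 59]]}}

```text
clock: 2.75
position: [480.1, 149.7, 220.0]
ee_rot: [0.766, -0.643, -0.0, -0.0]
contact_force: [-0.7, 0.4, 0.2]
gripper_width: 85.1
grasp_force: 0.0
```

Call:
{"fn": "servo_tool", "kwargs": {"increments": [[1, 0.5564, 0.0838, 0.13, 0, 0, 50], [1, 0.5564, 0.0838, 0.13, 0, 0, 50], [1, 0.5564, 0.0838, 0.13, 0, 0, 50], [1, 0.5564, 0.0838, 0.13, 0, 0, 50], [1, 0.5564, 0.0838, 0.13, 0, 0, 50], [1, 0.5564, 0.0838, 0.13, 0, 0, 50], [1, 0.5564, 0.0838, 0.13, 0, 0, 50], [1, 0.5564, 0.0838, 0.13, 0, 0, 50], [1, 0.5564, 0.0838, 0.13, 0, 0, 50], [1, 0.5564, 0.0838, 0.13, 0, 0, 50], [1, 0.5564, 0.0838, 0.13, 0, 0, 50], [1, 0.5564, 0.0838, 0.13, 0, 0, 50]]}}

```text
clock: 4.25
position: [495.3, -410.6, 90.7]
ee_rot: [-0.424, 0.906, -0.0, 0.0]
contact_force: [0.2, 0.3, -0.4]
gripper_width: 85.4
grasp_force: 0.0
```

Call:
{"fn": "servo_tool", "kwargs": {"increments": [[1, 0, 0, 0.04, 0, 0, 0], [1, 0, 0, 0.07, 0, 0, 0], [1, 0, 0, 0.088, 0, 0, 0], [1, 0, 0, 0.088, 0, 0, 0], [0.6, 0, 0, 0.088, 0, 0, 0], [0.4, 0, 0, 0.088, 0, 0, 0], [0.4, 0, 0, 0.088, 0, 0, 0], [0.4, 0, 0, 0.088, 0, 0, 0], [0.4, 0, 0, 0.088, 0, 0, 0], [0.4, 0, 0, 0.088, 0, 0, 0]]}}

```text
clock: 5.5
position: [495.9, -413.2, 4.4]
ee_rot: [-0.423, 0.906, -0.002, 0.001]
contact_force: [-0.4, 1.3, 6.7]
gripper_width: 55.3
grasp_force: 63.6
```

Run:
```python
from h import *
im=cam('side'); save(im,'g1.png',(100,190,220,280),6); print(arm.read_state()['gripper_width'],pose())
```

```text
54.934422616862 [ 495.91473148 -413.21512802    4.41985671  230.07691235]
```

View pics/g1.png

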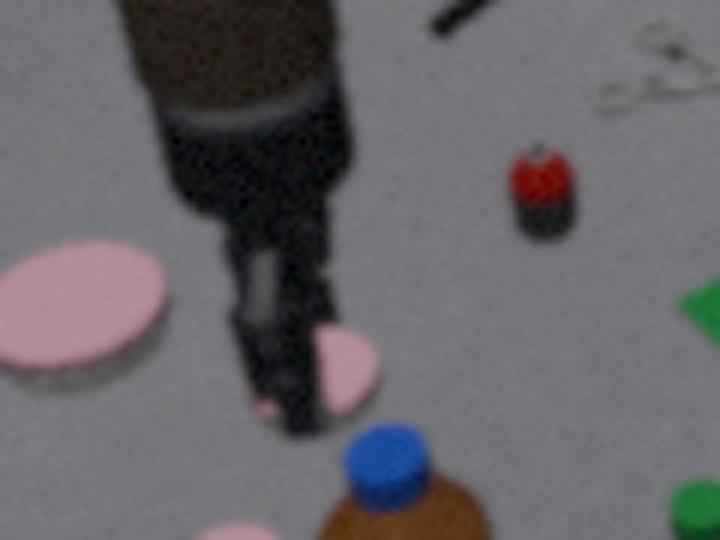

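The side crop shows the fingers around the middle dish at (340,365), with the tips at the table. The next step is the lift.

Call:
{"fn": "servo_tool", "kwargs": {"increments": [[0.4, 0, 0, -0.02, 0, 0, 0], [0.4, 0, 0, -0.06, 0, 0, 0], [0.4, 0, 0, -0.11, 0, 0, 0], [0.4, 0, 0, -0.138, 0, 0, 0], [0.4, 0, 0, -0.138, 0, 0, 0], [0.4, 0, 0, -0.138, 0, 0, 0]]}}

```text
clock: 6.3
position: [493.8, -412.0, 139.3]
ee_rot: [-0.423, 0.906, 0.001, -0.0]
contact_force: [-0.1, 0.1, -0.7]
gripper_width: 55.2
grasp_force: 63.4
```

Run:
```python
from h import *
im=cam('side'); save(im,'g2.png',(80,130,230,250),5); print(arm.read_state()['gripper_width'],pose())
```

```text
54.82683645272036 [ 493.62463777 -411.96055715  138.61406126  230.01737579]
```

View pics/g2.png

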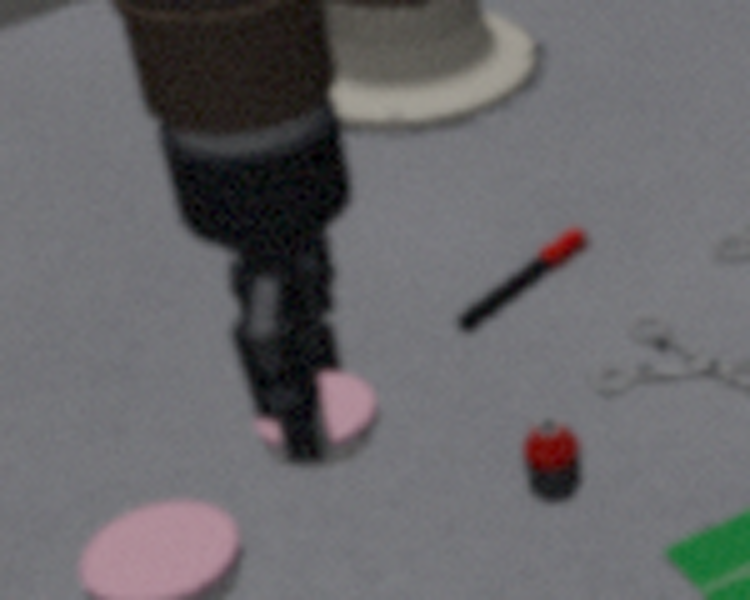

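The dish is held level at (340,405), with the middle dish's old place empty. Next I carry it to the plate.

Call:
{"fn": "servo_tool", "kwargs": {"increments": [[0.4, -0.0464, 0.0468, 0, 0, 0, 0], [0.4, -0.0928, 0.0936, 0, 0, 0, 0], [0.4, -0.1392, 0.1404, 0, 0, 0, 0], [0.4, -0.1855, 0.1873, 0, 0, 0, 0], [0.4, -0.227, 0.2256, 0, 0, 0, 0], [0.4, -0.2684, 0.264, 0, 0, 0, 0], [0.4, -0.3098, 0.3024, 0, 0, 0, 0], [0.4, -0.3512, 0.3408, 0, 0, 0, 0], [0.4, -0.38, 0.3675, 0, 0, 0, 0], [0.4, -0.3926, 0.3792, 0, 0, 0, 0], [0.4, -0.3926, 0.3792, 0, 0, 0, 0], [0.4, -0.3926, 0.3792, 0, 0, 0, 0]]}}

```text
clock: 7.85
position: [455.6, 130.9, 139.5]
ee_rot: [-0.422, 0.906, -0.0, -0.001]
contact_force: [1.4, -0.0, -0.2]
gripper_width: 55.2
grasp_force: 63.4
```

Call:
{"fn": "servo_tool", "kwargs": {"increments": [[0.4, 0, 0, 0.05, 0, 0, 0], [0.4, 0, 0, 0.08, 0, 0, 0], [0.4, 0, 0, 0.1, 0, 0, 0], [0.4, 0, 0, 0.1, 0, 0, 0]]}}

```text
clock: 8.35
position: [455.0, 130.1, 38.7]
ee_rot: [-0.422, 0.907, -0.0, -0.002]
contact_force: [1.1, -0.2, -0.7]
gripper_width: 55.2
grasp_force: 63.4
```

Run:
```python
from h import *
print(pose())
im=cam('side'); p=pose()
for zz in (p[2]-4.4,):
  print(locate(im,'dish',(456,132),z=zz))
save(im,'g3.png',(220,110,340,200),5)
im=cam('top'); print(locate(im,'dish',(456,132),z=p[2]-4.4));
```

```text
[455.03636148 130.09099679  38.69288318 229.92031419]
(array([441.4, 128.6]), 48, 138)
(array([449.5, 112.9]), 73, 403)
```

View pics/g3.png

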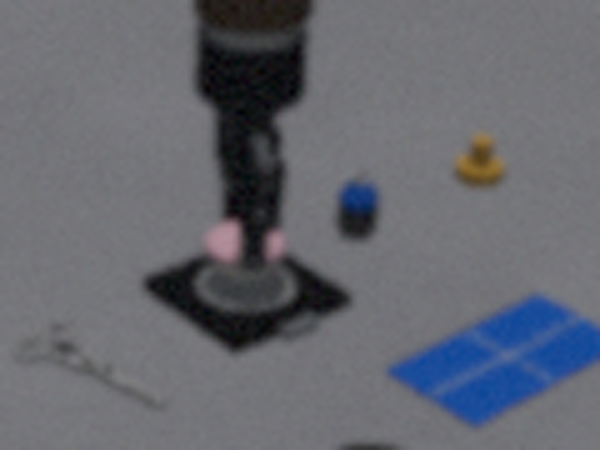

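The side crop shows the dish held level over the plate's ring, with the lid at (240,242) and the ring at (245,285). I lower it with a small correction, release and retreat.

Call:
{"fn": "servo_tool", "kwargs": {"increments": [[0.4, -0.0024, -0.0006, 0.012, 0, 0, 0], [0.4, -0.0024, -0.0006, 0.018, 0, 0, 0], [0.4, -0.0024, -0.0006, 0.022, 0, 0, 0], [0.4, -0.0024, -0.0006, 0.0235, 0, 0, 0], [0.4, -0.0024, -0.0006, 0.0235, 0, 0, 0]]}}

```text
clock: 9.07
position: [458.1, 133.6, 16.6]
ee_rot: [-0.423, 0.906, 0.0, 0.0]
contact_force: [-0.6, -0.0, -0.6]
gripper_width: 55.0
grasp_force: 63.3
```

Call:
{"fn": "servo_tool", "kwargs": {"increments": [[0.4, 0.0023, -0.0005, 0, 0, 0, 0], [0.4, 0.0023, -0.0005, 0.0003, 0, 0, 0], [0.4, 0.0023, -0.0005, 0.0005, 0, 0, 0], [0.4, 0.0023, -0.0005, 0.0005, 0, 0, 0]]}}

```text
clock: 9.57
position: [456.7, 131.2, 16.4]
ee_rot: [-0.423, 0.906, -0.0, -0.0]
contact_force: [-1.7, -1.6, 4.7]
gripper_width: 54.9
grasp_force: 63.9
```

Contact is made. Release and rise.

Call:
{"fn": "servo_tool", "kwargs": {"increments": [[0.7, 0, 0, 0, 0, 0, 0], [1, 0, 0, 0, 0, 0, 0], [1, 0, 0, 0, 0, 0, 0], [1, 0, 0, 0, 0, 0, 0], [1, 0, 0, -0.03, 0, 0, 0], [1, 0, 0, -0.09, 0, 0, 0], [1, 0, 0, -0.13, 0, 0, 0], [1, 0, 0, -0.13, 0, 0, 0]]}}

```text
clock: 10.58
position: [458.8, 132.5, 149.4]
ee_rot: [-0.423, 0.906, 0.001, 0.004]
contact_force: [-0.3, 0.4, -0.6]
gripper_width: 85.5
grasp_force: 0.0
```

Run:
```python
from h import *
p=pose(); print(p)
plan([(480,405,120,-60)],[(480,408,100,-60)],start=(456.7,131.2,146.4,-130))
im=cam('side'); print(locate(im,'dish',(456,132),z=12)); print(arm.read_state()['gripper_width'])
```

```text
[458.76820483 132.53840811 149.42697414 230.06740586]
at [ 456.7  131.2  146.4 -130. ]
  row [np.float64(-0.2247), np.float64(0.1581), np.float64(0.0264)] az -70.0 dist 276 r 628 j6 -10
--
  row [np.float64(-0.0026), np.float64(-0.0015), np.float64(0.02)] az 0.0 dist 20 r 630 j6 -10
--
(array([452.2, 139. ]), 123, 137)
85.14521872208626
```

Call:
{"fn": "servo_tool", "kwargs": {"increments": [[1, -0.0449, 0.0316, 0, 0, 0, -10], [1, -0.09, 0.0632, 0, 0, 0, -20], [1, -0.135, 0.095, 0.01, 0, 0, -30], [0.6, -0.18, 0.1265, 0.02, 0, 0, -40], [0.6, -0.2247, 0.1581, 0.0264, 0, 0, -50], [0.6, -0.227, 0.1598, 0.0264, 0, 0, -60], [0.6, -0.227, 0.1598, 0.0264, 0, 0, -70], [0.6, -0.227, 0.1598, 0.0264, 0, 0, -70], [0.6, -0.227, 0.1598, 0.0264, 0, 0, -70], [0.6, -0.227, 0.1598, 0.0264, 0, 0, -70]]}}

```text
clock: 11.88
position: [480.1, 407.7, 119.3]
ee_rot: [0.866, -0.5, -0.0, 0.0]
contact_force: [0.8, 0.3, 0.5]
gripper_width: 51.4
grasp_force: 0.0
```

Run:
```python
from h import *
im=cam('side'); print(locate(im,'dish',(456,132),z=12)); im2=cam('top'); print(locate(im2,'dish',(456,132),z=12))
c=im['color'][:,:,::-1]; a=cv2.resize(c[140:195,245:320],None,fx=6,fy=6,interpolation=2); b=cv2.resize(im2['color'][180:250,165:235,::-1],None,fx=4.7,fy=4.7,interpolation=2)[:330]
cv2.imwrite('pics/g4.png',np.hstack([a,np.vstack([b,np.zeros((330-len(b),b.shape[1],3),np.uint8)])]))
plan([(480,408,100,-60)],[(480,408,16,-60)])
```

```text
(array([452.7, 139.1]), 124, 138)
(array([472.3, 127.2]), 44, 383)
at [480.2 407.8 119.6 -60. ]
  row [np.float64(-0.0003), np.float64(0.0001), np.float64(0.0196)] az -0.0 dist 20 r 630 j6 -10
--
  row [np.float64(0.0), np.float64(-0.0), np.float64(0.084)] az -0.0 dist 84 r 630 j6 -10
--
```

View pics/g4.png

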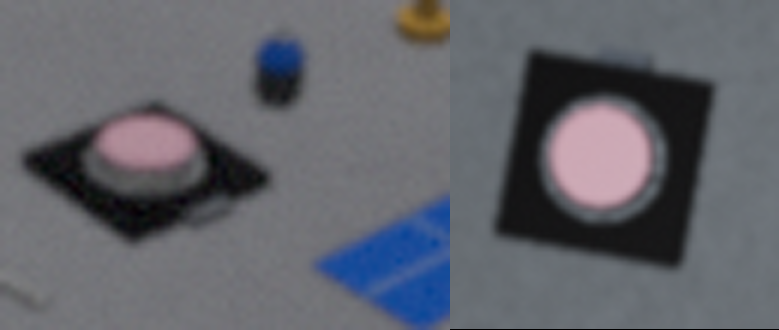

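The dish sits level on the plate, with its lid at (600,155) inside the ring centred near (604,158) in the top crop. I'll measure its centre better later. Now I grasp the weight's knob.

Call:
{"fn": "servo_tool", "kwargs": {"increments": [[0.6, -0.0003, 0.0001, 0.05, 0, 0, 0], [0.6, -0.0003, 0.0001, 0.085, 0, 0, 0], [0.6, -0.0003, 0.0001, 0.103, 0, 0, 0], [0.6, -0.0003, 0.0001, 0.103, 0, 0, 0], [0.1, -0.0003, 0.0001, 0.103, 0, 0, 0], [0.1, -0.0003, 0.0001, 0.103, 0, 0, 0], [0.1, -0.0003, 0.0001, 0.103, 0, 0, 0], [0.1, -0.0003, 0.0001, 0.103, 0, 0, 0], [0.1, -0.0003, 0.0001, 0.103, 0, 0, 0]]}}

```text
clock: 13.1
position: [480.7, 409.1, 18.6]
ee_rot: [0.866, -0.499, 0.0, -0.002]
contact_force: [-0.6, -0.2, 6.7]
gripper_width: 15.4
grasp_force: 58.6
```

Run:
```python
from h import *
im=cam('top')
lab=cv2.cvtColor(im['color'],cv2.COLOR_RGB2LAB).astype(float); g=np.array([456,132.])
q=np.round(proj(im,[*g,25])[0]).astype(int); m=np.zeros(lab.shape[:2],bool); w=lab[q[1]-25:q[1]+25,q[0]-25:q[0]+25]
mm=(w[...,1]>138); b=np.argwhere(mm)[:,::-1].mean(0)+q-25
for _ in range(4):
    c,ma=sil(im,(M['dish'][0][48:],),(*g,12)); g=g+(ray(im,b,28)-ray(im,c,28))[:2]
print('dish on plate',g,mm.sum(),ma); print(pose(),arm.read_state()['gripper_width'])
```

```text
dish on plate [456.58759378 130.3449321 ] 367 374.15625
[480.66896588 409.1117325   18.57182329 -59.92956956] 15.264435588855635
```

Run:
```python
from h import *
plan([(480,408,120,-60)],[(456.4,130.7,110,-60)],[(456.4,130.7,60,-60),(456.4,130.7,48,-60)],start=(480,408,16.6,-60))
```

```text
at [480.  408.   16.6 -60. ]
  row [np.float64(0.0), np.float64(0.0), np.float64(-0.1034)] az 0.0 dist 103 r 630 j6 -10
--
  row [np.float64(0.2283), np.float64(0.1591), np.float64(0.01)] az 0.0 dist 278 r 475 j6 14
--
  row [np.float64(0.0), np.float64(-0.0), np.float64(0.05)] az 0.0 dist 50 r 475 j6 14
  row [np.float64(0.0), np.float64(-0.0), np.float64(0.062)] az 0.0 dist 62 r 475 j6 14
--
```

Call:
{"fn": "servo_tool", "kwargs": {"increments": [[0.1, 0, 0, -0.03, 0, 0, 0], [0.1, 0, 0, -0.07, 0, 0, 0], [0.1, 0, 0, -0.1035, 0, 0, 0], [0.1, 0, 0, -0.1035, 0, 0, 0]]}}

```text
clock: 13.65
position: [481.1, 409.6, 123.4]
ee_rot: [0.866, -0.5, 0.0, -0.004]
contact_force: [-0.4, 0.0, -1.6]
gripper_width: 15.2
grasp_force: 58.7
```

Call:
{"fn": "servo_tool", "kwargs": {"increments": [[0.1, 0.03, 0.021, 0, 0, 0, 0], [0.1, 0.07, 0.049, 0, 0, 0, 0], [0.1, 0.11, 0.077, 0, 0, 0, 0], [0.1, 0.15, 0.105, 0, 0, 0, 0], [0.1, 0.19, 0.132, 0.005, 0, 0, 0], [0.1, 0.215, 0.15, 0.01, 0, 0, 0], [0.1, 0.2283, 0.1591, 0.01, 0, 0, 0], [0.1, 0.2283, 0.1591, 0.03, 0, 0, 0], [0.1, 0.2283, 0.1591, 0.05, 0, 0, 0], [0.1, 0.2283, 0.1591, 0.06, 0, 0, 0], [0.1, 0.2283, 0.1591, 0.06, 0, 0, 0], [0.1, 0.2283, 0.1591, 0.06, 0, 0, 0]]}}

```text
clock: 15.15
position: [457.0, 131.4, 60.6]
ee_rot: [0.866, -0.499, 0.0, -0.0]
contact_force: [0.9, 0.6, -0.8]
gripper_width: 15.2
grasp_force: 58.8
```

Run:
```python
from h import *
p=pose();print(p); plan([(456.4,130.7,47.5,-60)])
im=cam('side'); save(im,'g5.png',(225,90,325,195),5.5)
```

```text
[457.02794728 131.4258802   60.59927513 -59.92329414]
at [457.  131.4  60.6 -59.9]
  row [np.float64(0.0003), np.float64(0.0009), np.float64(0.0131)] az 0.1 dist 13 r 475 j6 14
--
```

View pics/g5.png

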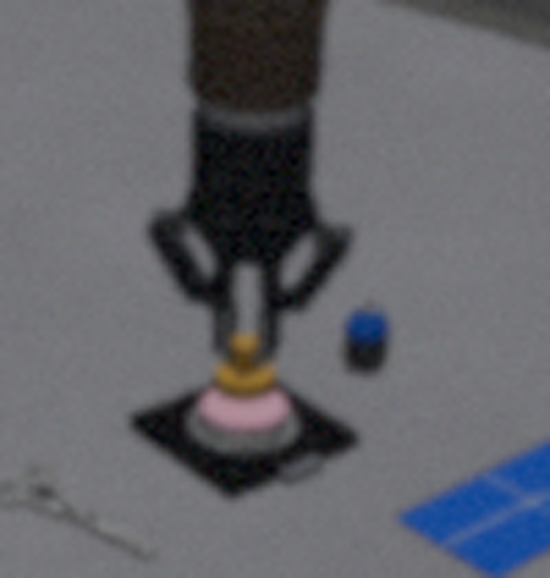

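The weight at (245,370) hangs upright and centred above the lid at (243,408). Lower it to contact, then release in the next call.

Call:
{"fn": "servo_tool", "kwargs": {"increments": [[0.1, 0.0003, 0.0009, 0.009, 0, 0, 0], [0.1, 0.0003, 0.0009, 0.012, 0, 0, 0], [0.1, 0.0003, 0.0009, 0.0135, 0, 0, 0], [0.1, 0.0003, 0.0009, 0.0135, 0, 0, 0], [0.1, 0.0003, 0.0009, 0.0135, 0, 0, 0]]}}

```text
clock: 15.82
position: [456.0, 130.3, 46.7]
ee_rot: [0.866, -0.5, 0.0, -0.0]
contact_force: [0.3, 0.2, -1.2]
gripper_width: 15.4
grasp_force: 59.0
```

Call:
{"fn": "servo_tool", "kwargs": {"increments": [[0.1, 0, 0, 0.0006, 0, 0, 0], [0.1, 0, 0, 0.0006, 0, 0, 0], [0.3, 0, 0, 0.0006, 0, 0, 0], [0.6, 0, 0, 0.0006, 0, 0, 0], [0.6, 0, 0, 0.0006, 0, 0, 0], [0.6, 0, 0, -0.02, 0, 0, 0], [0.6, 0, 0, -0.06, 0, 0, 0], [0.6, 0, 0, -0.1, 0, 0, 0], [0.6, 0, 0, -0.1, 0, 0, 0]]}}

```text
clock: 16.95
position: [457.8, 131.4, 149.7]
ee_rot: [0.866, -0.499, 0.002, -0.003]
contact_force: [-0.1, 1.1, -0.5]
gripper_width: 51.2
grasp_force: 0.0
```

Run:
```python
from h import *
# hemostat shut axis -4.3, tool x along it or reversed
plan([(449,-12,100,-4.3)],[(449,-12,1.5,-4.3)])
plan([(449,-12,100,-4.3)],[(449,-12,120,-4.3)],[(644.2,192.2,100,80.2)],start=(449,-12,1.5,-4.3))
plan([(449,-12,120,-4.3)],[(644.2,192.2,100,-99.8)],start=(449,-12,1.5,-4.3))
```

```text
at [457.8 131.4 149.7 -59.9]
  row [np.float64(0.1197), np.float64(0.0794), np.float64(0.0497)] az -55.6 dist 152 r 449 j6 87
--
  row [np.float64(-0.0), np.float64(-0.0), np.float64(0.0985)] az -0.0 dist 98 r 449 j6 87
--
at [449.  -12.    1.5  -4.3]
  row [np.float64(0.0), np.float64(0.0), np.float64(-0.0985)] az 0.0 dist 98 r 449 j6 87
--
  row [np.float64(0.0), np.float64(0.0), np.float64(-0.02)] az 0.0 dist 20 r 449 j6 87
--
  row [np.float64(0.1793), np.float64(-0.2183), np.float64(0.02)] az -84.5 dist 283 r 672 j6 154
--
at [449.  -12.    1.5  -4.3]
  row [np.float64(0.0), np.float64(0.0), np.float64(-0.1185)] az 0.0 dist 118 r 449 j6 87
--
  row [np.float64(0.1793), np.float64(-0.2183), np.float64(0.02)] az 95.5 dist 283 r 672 j6 -26
--
```

Call:
{"fn": "servo_tool", "kwargs": {"increments": [[0.5, 0.03, 0.02, 0, 0, 0, -9.3], [0.5, 0.06, 0.04, 0, 0, 0, -18.6], [0.5, 0.09, 0.06, 0.01, 0, 0, -27.9], [0.5, 0.1197, 0.0794, 0.03, 0, 0, -37.2], [0.5, 0.1197, 0.0794, 0.0497, 0, 0, -46.5], [0.5, 0.1197, 0.0794, 0.0497, 0, 0, -55.6], [0.5, 0.1197, 0.0794, 0.0497, 0, 0, -55.6], [0.5, 0.1197, 0.0794, 0.0497, 0, 0, -55.6], [0.5, 0.1197, 0.0794, 0.0497, 0, 0, -55.6]]}}

```text
clock: 18.08
position: [447.1, -13.0, 97.0]
ee_rot: [0.999, -0.039, 0.0, -0.0]
contact_force: [0.9, 0.1, -0.2]
gripper_width: 42.6
grasp_force: 0.0
```

Run:
```python
from h import *
plan([(449,-12,1.5,-4.3)])
im=cam('side'); print('blue',full(im,'lens_blue',(459.3,265.5)));save(im,'g6.png',(190,100,330,220),5)
```

```text
at [447.1 -13.   97.   -4.4]
  row [np.float64(0.0018), np.float64(-0.0012), np.float64(0.0955)] az -0.1 dist 96 r 449 j6 87
--
blue (array([459.8, 266.3]), 89, 101)
```

View pics/g6.png

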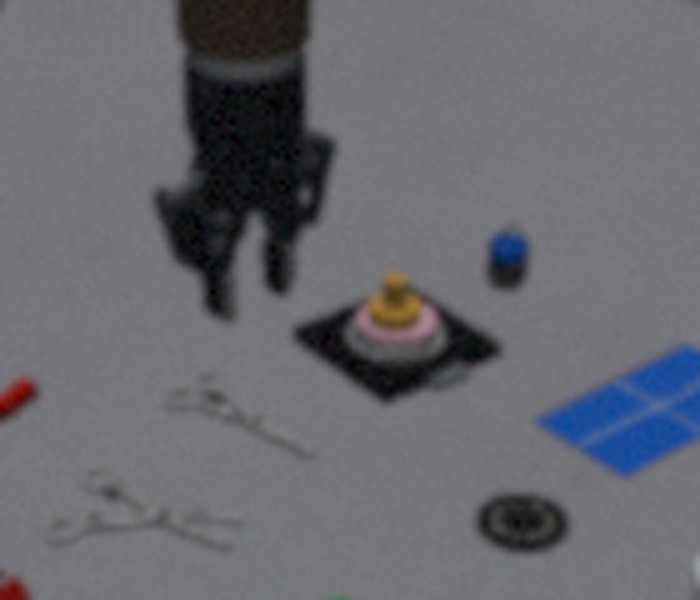

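The weight stands upright at (395,300), centred on the lid, and the gripper is above the shut hemostat, whose pivot is near (240,415). Descend and grip.

Call:
{"fn": "servo_tool", "kwargs": {"increments": [[0.5, 0.0018, -0.0012, 0.05, 0, 0, 0], [0.5, 0.0018, -0.0012, 0.08, 0, 0, 0], [0.5, 0.0018, -0.0012, 0.095, 0, 0, 0], [0.5, 0.0018, -0.0012, 0.095, 0, 0, 0], [0.3, 0.0018, -0.0012, 0.095, 0, 0, 0], [0.05, 0.0018, -0.0012, 0.095, 0, 0, 0], [0.05, 0.0018, -0.0012, 0.095, 0, 0, 0], [0.05, 0.0018, -0.0012, 0.095, 0, 0, 0], [0.05, 0.0018, -0.0012, 0.095, 0, 0, 0], [0.05, 0.0018, -0.0012, 0.095, 0, 0, 0]]}}

```text
clock: 19.38
position: [449.7, -11.9, 3.0]
ee_rot: [0.999, -0.038, 0.001, -0.0]
contact_force: [-1.1, 0.4, 5.8]
gripper_width: 9.5
grasp_force: 58.9
```

Run:
```python
from h import *
print(pose()); im=cam('side')
hsv=cv2.cvtColor(im['color'],cv2.COLOR_RGB2HSV)
save(im,'g7.png',(205,130,275,200),8)
```

```text
[449.72819232 -11.86406791   3.00976722  -4.334951  ]
```

View pics/g7.png

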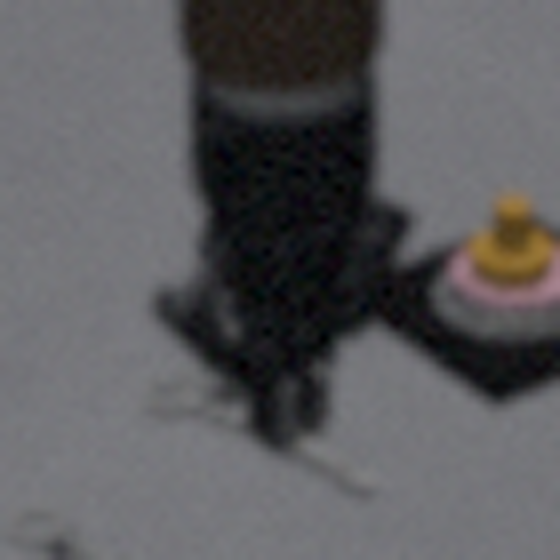

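The fingers hold the shut hemostat at its block, with the jaws out to (370,490). Next: lift, carry and turn to the blue mat.

Call:
{"fn": "servo_tool", "kwargs": {"increments": [[0.05, 0, 0, -0.03, 0, 0, 0], [0.05, 0, 0, -0.08, 0, 0, 0], [0.05, 0, 0, -0.118, 0, 0, 0], [0.05, 0, 0, -0.118, 0, 0, 0]]}}

```text
clock: 19.92
position: [451.0, -11.5, 123.1]
ee_rot: [0.999, -0.038, 0.004, -0.001]
contact_force: [-0.5, -0.2, -0.5]
gripper_width: 9.2
grasp_force: 58.8
```

Call:
{"fn": "servo_tool", "kwargs": {"increments": [[0.05, 0.02, -0.022, 0, 0, 0, 9.5], [0.05, 0.04, -0.045, 0, 0, 0, 19], [0.05, 0.06, -0.07, 0, 0, 0, 28.5], [0.05, 0.08, -0.097, 0, 0, 0, 38], [0.05, 0.1, -0.122, 0, 0, 0, 47.5], [0.05, 0.12, -0.146, 0, 0, 0, 57], [0.05, 0.14, -0.17, 0, 0, 0, 66.5], [0.05, 0.16, -0.195, 0, 0, 0, 76], [0.05, 0.172, -0.21, 0.01, 0, 0, 85.5], [0.05, 0.1793, -0.2183, 0.02, 0, 0, 95.5], [0.05, 0.1793, -0.2183, 0.04, 0, 0, 95.5], [0.05, 0.1793, -0.2183, 0.05, 0, 0, 95.5]]}}

```text
clock: 21.42
position: [642.8, 191.4, 66.9]
ee_rot: [-0.644, 0.765, 0.001, -0.002]
contact_force: [0.2, 0.5, -0.7]
gripper_width: 9.0
grasp_force: 58.8
```

Run:
```python
from h import *
plan([(644.2,192.2,10,-99.8)]); im=cam('side'); save(im,'g8.png',(270,100,390,210),5.4); print(arm.read_state()['gripper_width'])
```

```text
at [642.8 191.4  66.9 260.1]
  row [np.float64(-0.0011), np.float64(-0.0012), np.float64(0.0569)] az -0.1 dist 57 r 672 j6 -26
--
9.338692504357624
```

View pics/g8.png

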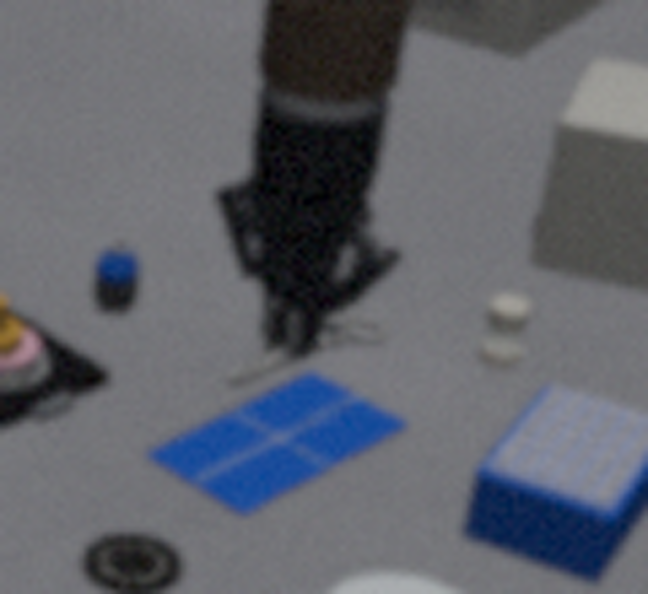

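The shut hemostat is held level above the blue mat, with its jaws at (235,380) toward −y. Lower and settle.

Call:
{"fn": "servo_tool", "kwargs": {"increments": [[0.05, 0, 0, 0.03, 0, 0, 0], [0.05, 0, 0, 0.05, 0, 0, 0], [0.05, 0, 0, 0.056, 0, 0, 0], [0.05, 0, 0, 0.056, 0, 0, 0], [0.05, 0, 0, 0.056, 0, 0, 0]]}}

```text
clock: 22.1
position: [645.1, 192.3, 15.2]
ee_rot: [-0.644, 0.765, -0.0, 0.001]
contact_force: [0.3, 0.1, -0.4]
gripper_width: 9.4
grasp_force: 58.8
```

Run:
```python
from h import *
plan([(644.2,192.2,6,-99.8)])
```

```text
at [645.1 192.3  15.2 260.2]
  row [np.float64(0.0002), np.float64(0.0008), np.float64(0.0092)] az -0.0 dist 9 r 672 j6 -26
--
```

Call:
{"fn": "servo_tool", "kwargs": {"increments": [[0.05, 0, 0.0005, 0.004, 0, 0, 0], [0.05, 0, 0.0005, 0.007, 0, 0, 0], [0.05, 0, 0.0005, 0.0088, 0, 0, 0], [0.05, 0, 0.0005, 0.0088, 0, 0, 0], [0.05, 0, 0.0005, 0.0088, 0, 0, 0]]}}

```text
clock: 22.72
position: [643.8, 192.0, 6.1]
ee_rot: [-0.644, 0.765, -0.0, -0.0]
contact_force: [-3.7, 0.8, 5.4]
gripper_width: 8.9
grasp_force: 59.5
```

Call:
{"fn": "servo_tool", "kwargs": {"increments": [[0.2, 0, 0, 0, 0, 0, 0], [0.4, 0, 0, 0, 0, 0, 0], [0.5, 0, 0, 0, 0, 0, 0], [0.5, 0, 0, -0.02, 0, 0, 0], [0.5, 0, 0, -0.07, 0, 0, 0], [0.5, 0, 0, -0.115, 0, 0, 0], [0.5, 0, 0, -0.115, 0, 0, 0], [0.5, 0, 0, -0.115, 0, 0, 0]]}}

```text
clock: 23.72
position: [643.4, 191.9, 119.7]
ee_rot: [-0.644, 0.765, 0.0, -0.0]
contact_force: [-0.5, -0.4, -0.7]
gripper_width: 42.5
grasp_force: 0.0
```

Run:
```python
from h import *
plan([(476.5,-128.8,100,-157.3)])
im=cam('top'); a=cv2.resize(im['color'][125:170,140:212,::-1],None,fx=7,fy=7,interpolation=2)
im=cam('side'); b=cv2.resize(im['color'][160:205,290:350,::-1],None,fx=7,fy=7,interpolation=2)
w=max(a.shape[1],b.shape[1]); cv2.imwrite('pics/g9.png',np.vstack([np.pad(q,((0,0),(0,w-q.shape[1]),(0,0))) for q in (a[:298],b[:298])]))
for n in('top','side'):print(n,[(round(d['p'],2),np.round(d['centre'],1)) for d in arm.spot_point(n,'hemostat_open')])
```

```text
at [643.4 191.9 119.7 260.1]
  row [np.float64(0.3446), np.float64(0.1094), np.float64(0.0197)] az 57.4 dist 362 r 494 j6 -52
--
top [(0.64, array([290.1, 206.8])), (0.25, array([177.7, 144.5]))]
side [(0.66, array([217.7, 206.6]))]
```

View pics/g9.png

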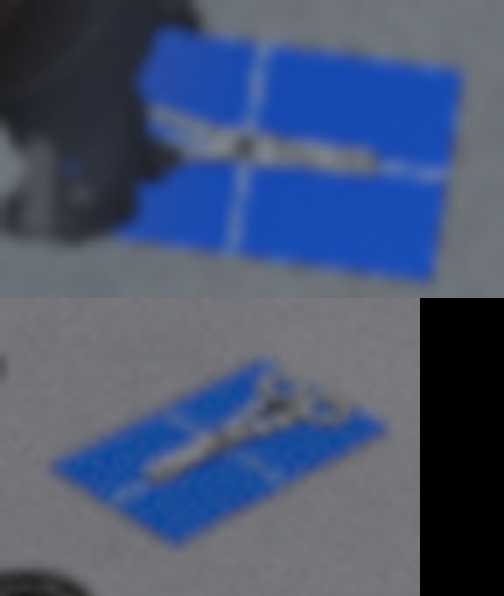

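The shut hemostat lies along the blue mat's long axis with its screw at (245,148), on the cross. That was my last allowed picture, so from here I rely on numbers. Next is the open hemostat.

Call:
{"fn": "servo_tool", "kwargs": {"increments": [[0.5, 0.05, 0.0159, 0, 0, 0, 9.6], [0.5, 0.1, 0.0318, 0, 0, 0, 19.2], [0.5, 0.15, 0.0477, 0, 0, 0, 28.8], [0.5, 0.2, 0.0635, 0, 0, 0, 38.4], [0.5, 0.25, 0.0794, 0, 0, 0, 48], [0.5, 0.3, 0.0953, 0.01, 0, 0, 57.4], [0.5, 0.335, 0.1063, 0.02, 0, 0, 57.4], [0.5, 0.3446, 0.1094, 0.02, 0, 0, 57.4], [0.5, 0.3446, 0.1094, 0.02, 0, 0, 57.4], [0.5, 0.3446, 0.1094, 0.02, 0, 0, 57.4], [0.5, 0.3446, 0.1094, 0.02, 0, 0, 57.4]]}}

```text
clock: 25.3
position: [477.8, -127.9, 100.3]
ee_rot: [-0.198, 0.98, -0.0, 0.0]
contact_force: [0.3, -0.0, 0.6]
gripper_width: 42.6
grasp_force: 0.0
```

Run:
```python
from h import *
plan([(476.5,-128.9,2,-157.3)])
```

```text
at [ 477.8 -127.9  100.3  202.8]
  row [np.float64(0.0016), np.float64(-0.0004), np.float64(0.0983)] az 0.1 dist 98 r 494 j6 -52
--
```

Call:
{"fn": "servo_tool", "kwargs": {"increments": [[0.5, 0.001, 0, 0.05, 0, 0, 0], [0.5, 0.001, 0, 0.08, 0, 0, 0], [0.5, 0.001, 0, 0.098, 0, 0, 0], [0.5, 0.001, 0, 0.098, 0, 0, 0], [0.3, 0.001, 0, 0.098, 0, 0, 0], [0.05, 0.001, 0, 0.098, 0, 0, 0], [0.05, 0.001, 0, 0.098, 0, 0, 0], [0.05, 0.001, 0, 0.098, 0, 0, 0], [0.05, 0.001, 0, 0.098, 0, 0, 0], [0.05, 0.001, 0, 0.098, 0, 0, 0]]}}

```text
clock: 26.55
position: [477.6, -129.0, 3.4]
ee_rot: [-0.198, 0.98, -0.0, 0.002]
contact_force: [-0.1, 0.9, 6.5]
gripper_width: 10.0
grasp_force: 62.3
```

Run:
```python
from h import *
p=pose(); p[3]=p[3]-360; plan([(*p[:2],120,-157.3)],[(632,-198.3,60,-103.85)],start=p)
```

```text
at [ 477.6 -129.     3.4 -157.2]
  row [np.float64(0.0), np.float64(0.0), np.float64(-0.1166)] az 0.1 dist 117 r 495 j6 -52
--
  row [np.float64(-0.1157), np.float64(-0.1235), np.float64(0.06)] az -53.5 dist 180 r 662 j6 4
--
```

Call:
{"fn": "servo_tool", "kwargs": {"increments": [[0.05, 0, 0, -0.03, 0, 0, 0], [0.05, 0, 0, -0.08, 0, 0, 0], [0.05, 0, 0, -0.117, 0, 0, 0], [0.05, 0, 0, -0.117, 0, 0, 0]]}}

```text
clock: 27.05
position: [477.8, -129.2, 122.2]
ee_rot: [-0.197, 0.98, -0.001, 0.004]
contact_force: [-0.6, 0.9, -1.2]
gripper_width: 9.6
grasp_force: 61.5
```

Call:
{"fn": "servo_tool", "kwargs": {"increments": [[0.05, -0.019, -0.02, 0, 0, 0, -9], [0.05, -0.039, -0.041, 0, 0, 0, -18], [0.05, -0.058, -0.062, 0, 0, 0, -27], [0.05, -0.077, -0.082, 0, 0, 0, -36], [0.05, -0.096, -0.103, 0, 0, 0, -45], [0.05, -0.1157, -0.1235, 0.02, 0, 0, -53.5], [0.05, -0.1157, -0.1235, 0.06, 0, 0, -53.5], [0.05, -0.1157, -0.1235, 0.09, 0, 0, -53.5], [0.05, -0.1157, -0.1235, 0.105, 0, 0, -53.5], [0.05, -0.1157, -0.1235, 0.105, 0, 0, -53.5], [0.05, -0.1157, -0.1235, 0.105, 0, 0, -53.5]]}}

```text
clock: 28.42
position: [631.5, -198.4, 15.3]
ee_rot: [-0.617, 0.787, -0.001, 0.001]
contact_force: [-1.5, -0.3, -0.6]
gripper_width: 9.7
grasp_force: 61.6
```

Run:
```python
from h import *
plan([(632,-198.3,6.4,-103.85)]); print(arm.read_state()['contact_force'],arm.read_state()['gripper_width'])
```

```text
at [ 631.5 -198.4   15.3  256.3]
  row [np.float64(-0.0003), np.float64(-0.0005), np.float64(0.0089)] az 0.1 dist 9 r 662 j6 4
--
[-1.51803321 -0.26398379 -0.64796682] 9.712775476414992
```

Call:
{"fn": "servo_tool", "kwargs": {"increments": [[0.05, -0.001, -0.0004, 0.004, 0, 0, 0], [0.05, -0.001, -0.0004, 0.007, 0, 0, 0], [0.05, -0.001, -0.0004, 0.0088, 0, 0, 0], [0.05, -0.001, -0.0004, 0.0088, 0, 0, 0], [0.05, -0.001, -0.0004, 0.0088, 0, 0, 0]]}}

```text
clock: 29.05
position: [631.5, -197.3, 6.5]
ee_rot: [-0.618, 0.787, -0.0, 0.0]
contact_force: [-2.2, 1.0, 5.4]
gripper_width: 10.0
grasp_force: 63.2
```

Call:
{"fn": "servo_tool", "kwargs": {"increments": [[0.2, 0, 0, 0, 0, 0, 0], [0.4, 0, 0, 0, 0, 0, 0], [0.5, 0, 0, 0, 0, 0, 0], [0.5, 0, 0, -0.02, 0, 0, 0], [0.7, 0, 0, -0.07, 0, 0, 0], [0.8, 0, 0, -0.115, 0, 0, 0], [0.8, 0, 0, -0.115, 0, 0, 0], [0.8, 0, 0, -0.115, 0, 0, 0]]}}

```text
clock: 30.05
position: [630.5, -197.3, 119.6]
ee_rot: [-0.617, 0.787, 0.001, -0.0]
contact_force: [0.2, 0.4, -0.4]
gripper_width: 68.5
grasp_force: 0.0
```

Run:
```python
from h import *
plan([(485.7,-269.5,100,-103.85)])
for n in('top','side'):
    im=cam(n)
    print(n,full(im,'lens_red',(485.7,-269.5)),[(round(d['p'],2),ray(im,d['centre'],6)[:2].round(1)) for d in arm.spot_point(n,'hemostat_open')])
```

```text
at [ 630.5 -197.3  119.6  256.2]
  row [np.float64(0.1047), np.float64(0.1234), np.float64(0.0196)] az 0.1 dist 163 r 556 j6 15
--
top (array([ 486.3, -270.6]), 148, 148) [(0.65, array([ 624.8, -194.8]))]
side (array([ 484.9, -267.7]), 149, 172) [(0.78, array([ 625.1, -198.5]))]
```

Call:
{"fn": "servo_tool", "kwargs": {"increments": [[0.8, 0.035, 0.041, 0, 0, 0, 0], [0.8, 0.07, 0.082, 0, 0, 0, 0], [0.8, 0.095, 0.112, 0.01, 0, 0, 0], [0.8, 0.1047, 0.1234, 0.02, 0, 0, 0], [0.8, 0.1047, 0.1234, 0.02, 0, 0, 0], [0.8, 0.1047, 0.1234, 0.02, 0, 0, 0], [0.8, 0.1047, 0.1234, 0.02, 0, 0, 0]]}}

```text
clock: 31.12
position: [487.8, -269.5, 100.5]
ee_rot: [-0.618, 0.786, -0.0, 0.0]
contact_force: [0.1, 0.5, -0.1]
gripper_width: 68.2
grasp_force: 0.0
```

Run:
```python
from h import *
plan([(485.7,-269.5,5,-103.85)])
```

```text
at [ 487.8 -269.5  100.5  256.3]
  row [np.float64(0.0005), np.float64(0.0021), np.float64(0.0955)] az 0.2 dist 96 r 555 j6 15
--
```

Call:
{"fn": "servo_tool", "kwargs": {"increments": [[0.8, 0, 0.0015, 0.045, 0, 0, 0], [0.8, 0, 0.0015, 0.075, 0, 0, 0], [0.8, 0, 0.0015, 0.096, 0, 0, 0], [0.8, 0, 0.0015, 0.096, 0, 0, 0], [0.8, 0, 0.0015, 0.096, 0, 0, 0], [0.25, 0, 0.0015, 0.096, 0, 0, 0], [0.25, 0, 0.0015, 0.096, 0, 0, 0], [0.25, 0, 0.0015, 0.096, 0, 0, 0], [0.25, 0, 0.0015, 0.096, 0, 0, 0], [0.25, 0, 0.0015, 0.096, 0, 0, 0], [0.25, 0, 0.0015, 0.096, 0, 0, 0]]}}

```text
clock: 32.5
position: [485.8, -269.7, 5.4]
ee_rot: [-0.617, 0.787, -0.001, 0.001]
contact_force: [0.2, 1.1, 6.2]
gripper_width: 30.2
grasp_force: 58.9
```

Run:
```python
from h import *
p=pose(); p[3]-=360; plan([(*p[:2],115,p[3])],[(649.7,21.2,60,-103.85)],start=p)
```

```text
at [ 485.8 -269.7    5.4 -103.7]
  row [np.float64(0.0), np.float64(0.0), np.float64(-0.1096)] az 0.0 dist 110 r 556 j6 15
--
  row [np.float64(-0.3215), np.float64(-0.0902), np.float64(0.055)] az 0.1 dist 338 r 650 j6 -16
--
```

Call:
{"fn": "servo_tool", "kwargs": {"increments": [[0.25, 0, 0, -0.03, 0, 0, 0], [0.25, 0, 0, -0.08, 0, 0, 0], [0.25, 0, 0, -0.11, 0, 0, 0], [0.25, 0, 0, -0.11, 0, 0, 0]]}}

```text
clock: 33.0
position: [486.2, -269.8, 116.6]
ee_rot: [-0.617, 0.787, -0.002, 0.002]
contact_force: [-0.2, -0.3, -2.9]
gripper_width: 29.5
grasp_force: 59.4
```

Call:
{"fn": "servo_tool", "kwargs": {"increments": [[0.25, -0.035, -0.01, 0, 0, 0, 0], [0.25, -0.08, -0.0225, 0, 0, 0, 0], [0.25, -0.13, -0.0365, 0, 0, 0, 0], [0.25, -0.18, -0.0505, 0, 0, 0, 0], [0.25, -0.23, -0.0645, 0, 0, 0, 0], [0.25, -0.275, -0.077, 0, 0, 0, 0], [0.25, -0.305, -0.0855, 0, 0, 0, 0], [0.25, -0.3215, -0.0902, 0.02, 0, 0, 0], [0.25, -0.3215, -0.0902, 0.06, 0, 0, 0], [0.25, -0.3215, -0.0902, 0.09, 0, 0, 0], [0.25, -0.3215, -0.0902, 0.09, 0, 0, 0], [0.25, -0.3215, -0.0902, 0.09, 0, 0, 0]]}}

```text
clock: 34.5
position: [649.2, 20.9, 24.2]
ee_rot: [-0.617, 0.787, -0.0, -0.0]
contact_force: [0.2, 0.2, -0.5]
gripper_width: 29.7
grasp_force: 59.4
```

Run:
```python
from h import *
plan([(649.7,21.2,8.3,-103.85)]); print(arm.read_state()['contact_force'],arm.read_state()['gripper_width'])
p=pose()
for n in ('side','top'): print(n,locate(cam(n),'lens_red',p[:2],z=p[2]-5.4))
```

```text
at [649.2  20.9  24.2 256.2]
  row [np.float64(-0.0005), np.float64(-0.0004), np.float64(0.0159)] az 0.1 dist 16 r 650 j6 -16
--
[ 0.15364746  0.16053763 -0.47133337] 29.686526968591327
side (array([644.7,  16.6]), 50, 74)
top (array([ 797.2, -230.4]), 27, 128)
```

Call:
{"fn": "servo_tool", "kwargs": {"increments": [[0.25, 0, 0, 0.008, 0, 0, 0], [0.25, 0, 0, 0.012, 0, 0, 0], [0.25, 0, 0, 0.0145, 0, 0, 0], [0.25, 0, 0, 0.0155, 0, 0, 0], [0.25, 0, 0, 0.0155, 0, 0, 0]]}}

```text
clock: 35.22
position: [649.1, 21.4, 8.8]
ee_rot: [-0.617, 0.787, -0.0, -0.0]
contact_force: [0.1, -0.1, -0.7]
gripper_width: 30.0
grasp_force: 59.4
```

Call:
{"fn": "servo_tool", "kwargs": {"increments": [[0.25, 0, 0, 0.0006, 0, 0, 0], [0.25, 0, 0, 0.0006, 0, 0, 0], [0.45, 0, 0, 0.0006, 0, 0, 0], [0.7, 0, 0, 0.0006, 0, 0, 0], [0.7, 0, 0, 0.0006, 0, 0, 0], [0.7, 0, 0, 0.0006, 0, 0, 0], [0.7, 0, 0, -0.02, 0, 0, 0], [0.7, 0, 0, -0.07, 0, 0, 0], [0.7, 0, 0, -0.12, 0, 0, 0], [0.7, 0, 0, -0.17, 0, 0, 0], [0.7, 0, 0, -0.2, 0, 0, 0], [0.7, 0, 0, -0.2, 0, 0, 0]]}}

```text
clock: 36.72
position: [650.5, 21.6, 212.4]
ee_rot: [-0.617, 0.787, -0.002, 0.003]
contact_force: [-0.1, 0.5, -0.2]
gripper_width: 59.2
grasp_force: 0.0
```

Call:
{"fn": "servo_tool", "kwargs": {"increments": [[0.7, 0.05, 0.1, -0.05, 0, 0, 0], [0.7, 0.09, 0.17, -0.05, 0, 0, 0], [0.7, 0.09, 0.22, -0.05, 0, 0, 0], [0.7, 0.09, 0.25, -0.05, 0, 0, 0], [0.7, 0.09, 0.25, -0.05, 0, 0, 0], [0.7, 0.09, 0.25, -0.05, 0, 0, 0], [0.7, 0.09, 0.25, -0.05, 0, 0, 0], [0.7, 0.09, 0.25, -0.05, 0, 0, 0]]}}

```text
clock: 37.72
position: [385.6, -6.5, 258.2]
ee_rot: [-0.617, 0.787, 0.0, -0.001]
contact_force: [0.5, -0.4, -0.3]
gripper_width: 60.0
grasp_force: 0.0
```

Run:
```python
from h import *
print(pose())
for n in ('side','top'):
    im=cam(n); print(n,'lens',full(im,'lens_red',(649.7,21.2),z=3),locate(im,'lens_red',(649.7,21.2),z=3),'blue',full(im,'lens_blue',(459.3,265.5)))
    print(' weight',locate(im,'weight',(456.5,130.5),z=28))
    for t in('hemostat_shut','hemostat_open'): print(' ',t,[(round(d['p'],2),ray(im,d['centre'],8)[:2].round(1)) for d in arm.spot_point(n,t)])
    hsv=cv2.cvtColor(im['color'],cv2.COLOR_RGB2HSV).astype(float)
    for k,cx,cy,ang in(('shut',644.2,192.2,80.2),('open',632,-198.3,76.15)):
        # rectified mat: columns along the long side (u), rows across (v), 1 mm/px
        a=np.radians(ang); u=np.array([np.cos(a),np.sin(a)]); v=np.array([-u[1],u[0]])
        U,V=np.meshgrid(np.arange(-75,76),np.arange(-38,39)); P=np.stack([cx+U*u[0]+V*v[0],cy+U*u[1]+V*v[1],0*U+8],-1)
        q=proj(im,P).reshape(*U.shape,2).astype(np.float32); img=cv2.remap(im['color'],q[...,0],q[...,1],cv2.INTER_LINEAR)
        s=cv2.cvtColor(img,cv2.COLOR_RGB2HSV)[...,1].astype(float); w=np.clip(s.max()*.75-s,0,None)
        print(' ',k,'across-mean v along u:',[(int(uu),round(float((w[:,abs(U[0]-uu)<5]*V[:,abs(U[0]-uu)<5]).sum()/w[:,abs(U[0]-uu)<5].sum()),1)) for uu in(-60,-45,-30,-15,0,15,30,45,60)])
        val=img.max(2).astype(float)[abs(V[:,0])<6]; 
        print('   brightness along u',val[3:-3].mean(0)[51:101:2].astype(int))
```

```text
[385.56216706  -6.46641176 258.21352394 256.21617481]
side lens (array([657.9,   9.6]), 245, 148) (array([652.1,  18.6]), 58, 73) blue (array([459.4, 266.6]), 91, 101)
 weight (array([454.6, 133. ]), 74, 100)
  hemostat_shut [(0.69, array([641.3, 191.5]))]
  hemostat_open [(0.72, array([ 622.3, -201.7]))]
  shut across-mean v along u: [(-60, 14.7), (-45, 3.9), (-30, 4.6), (-15, 4.7), (0, 4.7), (15, 3.2), (30, 2.3), (45, 1.8), (60, 2.1)]
   brightness along u [124 125 125 124 120 116 111 108 105 103 100  97  96  97  98 102 107 111
 112 112 112 113 115 116 118]
  open across-mean v along u: [(-60, -0.4), (-45, 0.4), (-30, 5.0), (-15, 4.7), (0, 2.5), (15, 4.0), (30, 3.5), (45, 3.9), (60, 11.9)]
   brightness along u [115 114 113 112 109 105 103 108 113 114 109 102  96  94  99 105 111 114
 112 109 110 110 111 113 113]
top lens (array([645.6,  19.1]), 375, 141) (array([649.3,  21.7]), 118, 119) blue (array([459.5, 265. ]), 163, 161)
 weight (array([455.7, 129.1]), 155, 194)
  hemostat_shut [(0.53, array([645.4, 187.9]))]
  hemostat_open [(0.82, array([ 622. , -201.7]))]
  shut across-mean v along u: [(-60, 1.0), (-45, 0.5), (-30, 0.6), (-15, 1.1), (0, -0.5), (15, 1.1), (30, 1.5), (45, 1.8), (60, 1.0)]
   brightness along u [127 125 125 125 122 122 125 132 132 125 114 100  98 103 117 128 134 136
 137 139 142 145 144 144 146]
  open across-mean v along u: [(-60, -2.5), (-45, 0.7), (-30, 1.2), (-15, 0.8), (0, 0.8), (15, 1.3), (30, 1.8), (45, 0.9), (60, 0.7)]
   brightness along u [133 133 132 131 130 129 129 128 126 119 104  93  90 102 115 126 129 124
 121 119 123 127 130 131 131]
```

```bash
python3 -c "
from h import arm
print(arm.job_done())"
```

```text
the job is handed in; nothing more can be done
None
```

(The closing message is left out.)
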